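# Sort two tea infusers by tag and present the fresh one on its dish

## Task

Clear the infuser stand: set the red-tagged (used) tea infuser down in the white enamel washing-up bowl by the sink and the green-tagged (fresh) one in the middle of the small serving dish, dropping neither and leaving everything else where it stands. Then lift the dish by its blue handle, a good 10 cm clear of the worktop, and turn it a quarter turn clockwise seen from above, so that its loop ear comes round to your right for the waiter; keep it level and the loose infuser in its middle all the way. Finish while still holding the dish up there, level and steady.

Things in the scene. Friction and masses are not known exactly. Their poses are not given: they have to be found in the camera images.
- infuser_red: tea infuser, a perforated steel ball of 45 mm diameter, 60 g, with a red silicone band round its equator and a red cap on top; used. Loose, rolls freely. Starts in one of the stand's two seats. Origin: the ball's centre
- infuser_green: the same ball with a green band and green cap; freshly filled. Starts in the stand's other seat. Origin: the ball's centre
- stand: low beech block, 150 x 70 x 20 mm, fixed, with two round seats 37 mm either side of its centre along its x axis; a ball in a seat has its centre 18 mm above the block's top (38 mm above the worktop). Origin: centre of its underside
- bowl: white enamel washing-up bowl, round, 220 mm across the rim, 96 mm high, 0.31 kg, loose, stands by the sink; its flat floor is 90 mm across and 2 mm thick, its wall flares from there; a ball on its floor has its centre about 25 mm above the worktop. Origin: centre of its underside
- dish: small white serving dish with a blue rim and a thin blue ring (62 mm across) painted round its middle, loose, 0.22 kg, 143 mm across and 21 mm high, standing on the cork mat, whose axes it shares at the start. Origin: centre of its underside; its +x axis points to the steel loop ear (tip 96 mm from the centre), the blue handle runs out along -x, z is up
- dish_seat (a point): where the centre of a ball resting in the middle of the dish lies: on the dish's axis, 28.7 mm above its underside. The inside of the dish is one shallow cone, 8 degrees steep, lowest in the middle (6 mm above the underside): a ball let go near the middle rolls there, and rolls out of it if the dish is tilted or jerked beyond that slope
- dish_grip (a point): middle of the straight blue handle: 121 mm from the dish's centre along -x, 30 mm above its underside (38 mm above the worktop while on the mat). The handle is a bar 78 mm long (along the dish's x), 14 mm wide, 18 mm high, free underneath. The dish hangs on it from one side: grip firmly (60 N or more)
- mat: square cork mat, 150 x 150 x 8 mm, fixed to the worktop, under the dish. Origin: centre of its underside. At the start its x axis points roughly away from the robot, along the dish's ear
- tea_box: tea carton, green with a purple band, 63 x 115 x 108 mm, bystander behind the stand. Origin: centre of its underside
- guest_mug: black mug, 82 x 120 x 94 mm, bystander on the right. Origin: centre of its underside
- teaspoon: steel teaspoon, 130 mm long, 11 mm high, bystander lying near the front edge of the worktop. Origin: centre of its underside
- sink_front (a point): middle of the front rim of the stainless sink let into the worktop on the robot's right, fixed
- post_foot (a point): foot of a fixed upright wooden post, 45 x 45 mm, that rises from the worktop far above the arm's reach between bowl and sink: keep hand, wrist and forearm in front of it (nearer the robot), also on the first swing over from the right

How it is judged:
By the outcome, as a careful person would: the job done as asked, in the order asked, and still so for the second after the job is handed in, while the arm keeps its last pose, push and grip.
It also fails if it takes over 67 s, if anything falls off the work surface, if the arm or the gripper's body presses on something with over 40 N, if the wrist force passes 120 N, or if a joint passes its speed limit or range.

## Robot

A 7-joint arm with a two-finger parallel gripper is mounted at the origin on a cart in front of the work surface, level with it; the furniture and walls round the work are solid. World frame = base frame: x ahead of the robot, y to its left, z up, the work surface at z = 0. Lengths are in mm, angles in rad, forces in N, time in s.
With the tool pointing down it reaches from about 400 to 925 mm from the base axis. Payload 4.1 kg.
Tool frame: the origin (TCP) lies at the very end of the fingers, on their centre line; the grasp point (between the pads) lies 19 mm behind it (arm.grip_point_offset is the distance from the TCP to the grasp point, in mm); z points along the fingers, y is the line along which they close (so a half turn about z gives the same grasp; the last joint's range is limited). The gripper opens to 85 mm and grips with 20 to 120 N. Pads are 22 mm wide; open, the fingers measure 114 mm over their backs; the gripper's body (76 mm by 85 mm) begins 54 mm behind the grasp point. The pads swing forward as they close: fully open they stand 13 mm farther back than shut.
Start: joints at [1.187, 0.398, 0.045, 1.537, -0.019, 1.207, -0.051], TCP at [182.664, -623.841, 231.347] pointing down, gripper open.
Joint ranges: [-2.82, 2.82], [-0.49, 2.23], [-1.37, 1.46], [0, 2.46], [-1.36, 4.5], [0.23, 2], [-2.94, 2.94]. Speed limits (rad/s): [2.57, 2.57, 3.14, 3.14, 3.14, 3.14, 3.14].

## Interface

Orientations are given as a rotation vector (axis times angle).
In Python, from rig import arm gives the robot as it stands.
- The arm moves only by the shell command python3 -m jog 'ROWS' [OPENING] [FORCE]. ROWS is JSON, a list that holds one entry, the list of rows, each a list of 6 numbers: the shift along the tool's x, y, z normalised to -1 to 1, where 1 is 30 cm, then the turn, a rotation vector about the tool's x, y, z normalised to -1 to 1, where 1 is 30 degrees. In form: [[[x, y, z, wx, wy, wz], ...]]. A call has 1 to 20 rows; each row is the pose to reach, as a shift and turn from the pose commanded when the call began, along the tool's axes at that moment; what a row does not reach only later rows make up. A row lasts 1/10 s, in which the tool goes at most 50 mm and 8.59 degrees, less where a joint would pass 70% of its speed; a pose out of reach is approached as far as the arm can. A call with a number of a shift or a turn outside -1 to 1 is refused whole. A call with a gripper value outside its range is refused whole. OPENING is the opening, from -1 (shut) to 1 (fully open), so that 0 is half open, set as the call begins (- or left out, the last holds). The fingers move at their own pace and stop on an object; FORCE is the grip in N (left out, the last holds). Time passes only in rows, so rows that repeat a pose let the fingers close. It gives the time, the measured TCP pose, the force, the opening and the grip force at its end, in the units of the state.
- arm.get_obs(): the state, without advancing time (a new reading comes with each control period).
- arm.get_image(name): name is "scene" or "top"; returns (picture, depth): 480x640x3 uint8, red, green, blue; 480x640 float32, mm along the optical axis (not along the pixel's ray), 0 where there is no reading.
- arm.camera_model(name): a dict with "fov_y" (degrees; the focal length in pixels is half the picture's height over the tangent of half this angle, whatever the lens; pixels are square), "cx", "cy" (the principal point, pixels), "dist_coeffs" ([k1, k2, p1, p2, k3] as OpenCV has them; the pictures are not rectified), "rvec" (rotation vector, rad) and "tvec" (3), from world to camera coordinates, as OpenCV has them. Camera axes: x right, y down, z forward; pixel columns grow to the right and rows downward; lengths in mm; the calibration is good to about 2 mm. A picture is of the moment at which its call begins. camera_model takes no time and is no camera call.
- arm.sign_off(): hands the job in; it is judged then, once.
The state is a dict: "clock": time; "qpos": joint angles; "joint_velocities": joint speeds; "joint_efforts": joint torques, N m; "tool_pos": TCP position; "eef_rot": TCP orientation; "force": force on the tool from outside, world axes, zero at the start; "moment": the same for the moment, N m; "gripper_width": opening from 0.0 (shut) to 1.0 (fully open); "grip_force": force on a finger pad.
Only numpy, scipy, OpenCV 4.12 (cv2) and the standard library are available. Lean on these libraries where they do the work, as an engineer would, in place of code of your own. Each camera call takes 0.05 s, during which the arm holds its last target. There are 200 camera calls.

## Working session

There is one attempt and no reset: what is moved stays moved. The work goes in short steps, Python scripts to look and compute and a shell command to move; the robot and the scene stay as the last step left them, time stands still between calls to the robot, and variables do not carry over. Pictures are saved under pics/ and viewed, at most 10 in all, crops included, and the job is handed in when it is done.

```bash
ls; mkdir -p pics; python3 - <<'E'
from rig import arm
import cv2
o=arm.get_obs();print({k:o[k] for k in('clock','tool_pos','eef_rot','gripper_width','force')},arm.grip_point_offset)
for n in("scene","top"):
    im,d=arm.get_image(n);cv2.imwrite(f'pics/{n}0.png',im[:,:,::-1]);m=arm.camera_model(n);print(n,m)
    import numpy as np;np.savez(f'pics/{n}0.npz',im=im,d=d)
E
```

```text
pics
{'clock': 0.0, 'tool_pos': array([ 182.47705742, -623.19306431,  230.24554787]), 'eef_rot': array([-3.10785407e+00, -4.45739366e-01,  6.09715585e-04]), 'gripper_width': 0.9980288420804773, 'force': array([0.41005663, 0.20907883, 0.58157412])} 18.700000000000003
scene {'fov_y': 46.161815141502736, 'cx': 334.26601084006455, 'cy': 252.00006994271746, 'dist_coeffs': array([-0.02376702,  0.        ,  0.        ,  0.        ,  0.        ]), 'rvec': array([ 1.4651678 , -1.55224564,  0.98294401]), 'tvec': array([   1.88443432,  264.23121508, 1089.11256635])}
top {'fov_y': 52.28576617846018, 'cx': 312.30052990859116, 'cy': 235.8729889518594, 'dist_coeffs': array([0.01268722, 0.        , 0.        , 0.        , 0.        ]), 'rvec': array([ 2.19990036, -2.17562574,  0.07631103]), 'tvec': array([ -16.23377739,  515.66547299, 1216.60112205])}
```

View pics/scene0.png

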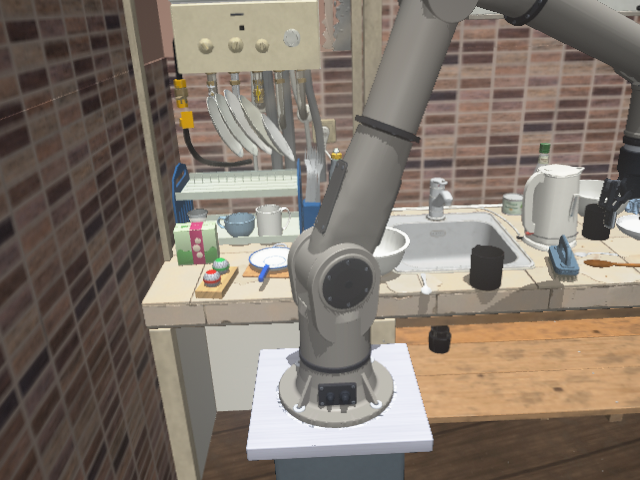

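View pics/top0.png

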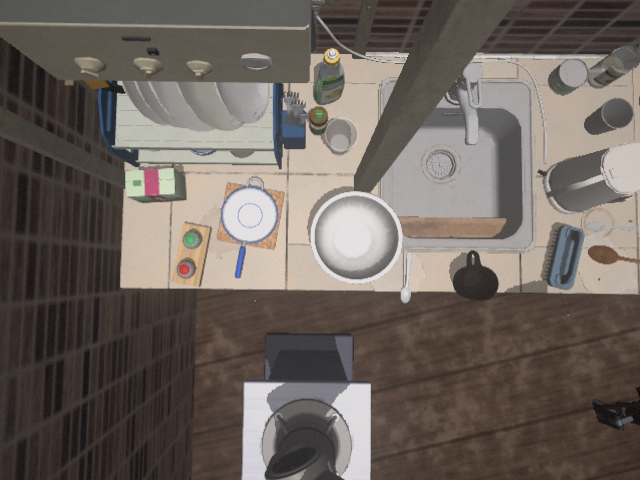

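The top view shows the red cap at about (186,269), green at (192,239), the dish ring at (250,215), the blue handle at (240,262), the bowl at (357,236) and the post foot near (365,185). The gripper is far right at (610,412).

```bash
cat > h.py <<'E'
import numpy as np,cv2
from rig import arm
from scipy.spatial.transform import Rotation as R
def ray(n,uv,z,inv=False):
    m=arm.camera_model(n);f=240/np.tan(np.radians(m['fov_y']/2))
    K=np.array([[f,0,m['cx']],[0,f,m['cy']],[0,0,1]]);Rm,_=cv2.Rodrigues(m['rvec'])
    if inv: return cv2.projectPoints(np.float64(uv).reshape(-1,3),m['rvec'],m['tvec'],K,m['dist_coeffs'])[0][:,0]
    p=cv2.undistortPoints(np.float64(uv).reshape(-1,1,2),K,m['dist_coeffs'])[:,0]
    d=np.c_[p,np.ones(len(p))]@Rm; c=-Rm.T@m['tvec']
    return (c+d*((z-c[2])/d[:,2])[:,None])
def blobs(im,lo,hi,box,amin=15):
    hsv=cv2.cvtColor(im,cv2.COLOR_RGB2HSV);m=cv2.inRange(hsv,lo,hi)
    k=np.zeros_like(m);x0,y0,x1,y1=box;k[y0:y1,x0:x1]=1;m=m*k
    n,l,s,c=cv2.connectedComponentsWithStats(m)
    return m,[(s[i,4],c[i].round(1)) for i in range(1,n) if s[i,4]>=amin]
E
python3 - <<'E'
from h import *
z=np.load('pics/top0.npz');im=z['im'];d=z['d']
box=(165,170,300,295)
for nm,lo,hi in(('red1',(0,120,60),(8,255,255)),('red2',(172,120,60),(180,255,255)),('green',(45,100,40),(85,255,255))):
    m,b=blobs(im,lo,hi,(165,225,215,290));print(nm,b,[ray('top',c,58)[0].round(1) for a,c in b])
m,b=blobs(im,(105,130,60),(130,255,255),box);print('blue',b)
# dish: blue outline
ys,xs=np.nonzero(m);e=None
sel=ys<246
print('rim ellipse',cv2.minEnclosingCircle(np.c_[xs,ys][sel].astype(np.float32)), ray('top',cv2.minEnclosingCircle(np.c_[xs,ys][sel].astype(np.float32))[0],29))
hp=np.c_[xs,ys][~sel].astype(np.float32);P=ray('top',hp,47);c=P.mean(0);u,s,v=np.linalg.svd(P-c);t=(P-c)@v[0];print('handle',c,v[0],t.min(),t.max())
# mat
mm,b=blobs(im,(8,90,90),(20,255,255),(210,175,290,255),50);print('mat',b)
cs=cv2.findContours(mm,0,1)[0];r=cv2.minAreaRect(np.vstack(cs));print(r,ray('top',cv2.boxPoints(r),8).round(),ray('top',r[0],8))
# stand
mm,b=blobs(im,(8,60,90),(25,255,255),(168,218,214,290),50);print('stand',b)
cs=max(cv2.findContours(mm,0,1)[0],key=cv2.contourArea);r=cv2.minAreaRect(cs);print(r,ray('top',cv2.boxPoints(r),20).round(),ray('top',r[0],20))
# bowl by height: depth->world
m=arm.camera_model('top');
vv,uu=np.mgrid[180:300,290:420];dd=d[180:300,290:420]
W=ray('top',np.c_[uu.ravel(),vv.ravel()],0);Rm,_=cv2.Rodrigues(m['rvec']);C=-Rm.T@m['tvec']
zc=(W-C)@Rm[2];P=C+(W-C)*(dd.ravel()/zc)[:,None]
k=(P[:,2]>80)&(P[:,2]<110)
(cx,cy),rr=cv2.minEnclosingCircle(P[k][:,:2].astype(np.float32));print('bowl',cx,cy,rr,P[k].min(0),P[k].max(0))
k=(P[:,2]>110);print('post',P[k].min(0),P[k].max(0),k.sum())
print('postfoot',ray('top',[(358,190),(380,190)],0),'spoon',ray('top',[(406,300),(406,252)],5),'sink',ray('top',[(380,250)],0),'front',ray('top',[(290,290)],0))
print('camC',C)
E
```

```text
red1 [(np.int32(78), array([183.6, 269. ]))] [array([429. , 300.9,  58. ])]
red2 [] []
green [(np.int32(68), array([189.7, 239.1]))] [array([501.8, 288.2,  58. ])]
blue [(np.int32(124), array([239.4, 262.2]))]
rim ellipse ((0.0, 0.0), 0.0) [[1111.30881133  795.63963932   29.        ]]
handle [447.11128563 167.55309915  47.        ] [-0.98689902  0.16133919 -0.        ] -35.75971129079807 34.631882460625334
mat [(np.int32(100), array([230.9, 188.3])), (np.int32(163), array([276.9, 198.4])), (np.int32(200), array([268.5, 240.2])), (np.int32(142), array([223.8, 234.9]))]
((249.9990692138672, 215.63027954101562), (57.69914245605469, 57.185123443603516), 9.865806579589844) [[506. 232.   8.]
 [651. 211.   8.]
 [627.  65.   8.]
 [483.  88.   8.]] [[566.40576994 148.85674137   8.        ]]
stand [(np.int32(1212), array([191.7, 254.9]))]
((190.68768310546875, 254.38662719726562), (29.2435359954834, 60.52647399902344), 10.491477012634277) [[397. 342.  20.]
 [547. 319.  20.]
 [534. 246.  20.]
 [385. 270.  20.]] [[465.68272878 294.07804215  20.        ]]
bowl 523.4707641601562 -114.38619995117188 122.10616302490234 [ 402.8255818  -222.89005789   80.01575267] [645.57044112  -4.87772428 109.8151884 ]
post [ 432.13207771 -159.02849199  110.18513927] [ 641.99795081   -8.6520443  1248.79130173] 151
postfoot [[ 636.76225594 -126.95594561    0.        ]
 [ 637.39177047 -183.62337862    0.        ]] spoon [[ 356.9347962  -249.02801876    5.        ]
 [ 478.21248161 -249.31512448    5.        ]] sink [[ 482.76215003 -183.89356217    0.        ]] front [[378.58204978  44.58311378   0.        ]]
camC [ 432.13207771   -8.6520443  1248.79130173]
```

```bash
python3 - <<'E'
import cv2
im=cv2.imread('pics/top0.png')[160:300,150:440];cv2.imwrite('pics/c1.png',cv2.resize(im,None,fx=2.7,fy=2.7,interpolation=2))
E
```

```text
(no output)
```

View pics/c1.png

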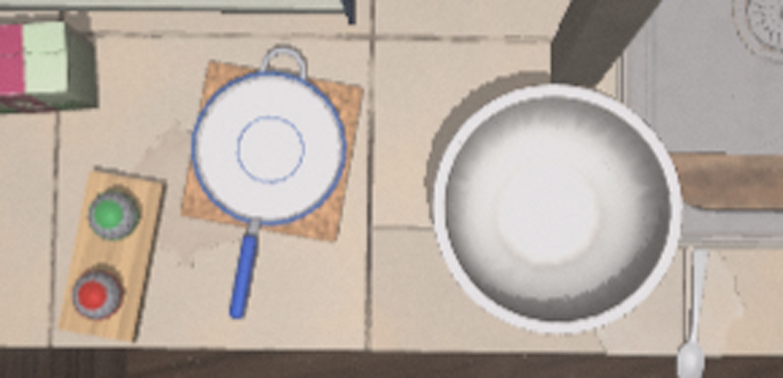

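```bash
cat >> h.py <<'E'
def pose(x,y,z,yaw):  # tool down, tool x axis at yaw deg
    c,s=np.cos(np.radians(yaw)),np.sin(np.radians(yaw))
    return np.array([x,y,z]),R.from_matrix(np.array([[c,s,0],[s,-c,0],[0,0,-1]]))
def obs():
    o=arm.get_obs();return np.array(o['tool_pos']),R.from_rotvec(o['eef_rot']),o
def step(a,b):
    s=a[1].inv().apply(b[0]-a[0])/300; w=np.degrees((a[1].inv()*b[1]).as_rotvec())/30
    return np.r_[s,w].round(4).tolist()
def chain(start,wps):
    for w in wps:
        r=step(start,w);d=np.linalg.norm(w[0]-start[0]);print(r,'rows>=',round(max(d/50,abs(r[5])*30/8.59),1));start=w
E
python3 - <<'E'
from h import *
print('bowl',ray('top',[(356.3,237)],96))
p,r,o=obs()
def cyl(r,a,z,yaw): return pose(r*np.cos(np.radians(a)),r*np.sin(np.radians(a)),z,yaw)
chain(pose(182.664,-623.841,231.347,16.3),[cyl(560,-54,230,42),cyl(500,-35,230,68),cyl(480,-16,230,94),cyl(480,3,230,120),cyl(500,20,220,146),pose(429,300.3,130,171.3)])
E
```

```text
bowl [[ 508.9723492  -114.38146887   96.        ]]
[0.6285, -0.4094, 0.0045, 0.0, 0.0, -0.8567] rows>= 4.5
[0.57, -0.2325, 0.0, 0.0, 0.0, -0.8667] rows>= 3.7
[0.5422, -0.0327, 0.0, 0.0, 0.0, -0.8667] rows>= 3.3
[0.5193, 0.0962, 0.0, 0.0, 0.0, -0.8667] rows>= 3.2
[0.437, 0.2157, 0.0333, 0.0, 0.0, -0.8667] rows>= 3.0
[0.3539, 0.2812, 0.3, 0.0, 0.0, -0.8433] rows>= 3.3
```

```bash
python3 -m jog '[[[0.6285,-0.4094,0.0045,0,0,-0.8567],[0.6285,-0.4094,0.0045,0,0,-0.8567],[0.6285,-0.4094,0.0045,0,0,-0.8567],[0.6285,-0.4094,0.0045,0,0,-0.8567],[0.6285,-0.4094,0.0045,0,0,-0.8567],[0.6285,-0.4094,0.0045,0,0,-0.8567]]]' 1 60
python3 -m jog '[[[0.57,-0.2325,0,0,0,-0.8667],[0.57,-0.2325,0,0,0,-0.8667],[0.57,-0.2325,0,0,0,-0.8667],[0.57,-0.2325,0,0,0,-0.8667],[0.57,-0.2325,0,0,0,-0.8667]]]'
python3 -c "
from h import *
p,r,o=obs();print(p,r.as_matrix().round(3),o['qpos'],o['clock']);print(ray('top',[(352.6,241.5)],2))"
```

```text
clock: 0.7
tool_pos: [333.1, -448.5, 229.7]
eef_rot: [-2.926, -1.139, -0.003]
force: [1.3, -0.4, -0.4]
gripper_width: 1.001
grip_force: 0.0
clock: 1.2
tool_pos: [411.7, -282.0, 230.0]
eef_rot: [-2.596, -1.767, -0.003]
force: [-0.3, 0.3, 0.4]
gripper_width: 1.001
grip_force: 0.0
[ 411.71618997 -281.95145554  229.98211443] [[ 0.367  0.93   0.001]
 [ 0.93  -0.367  0.002]
 [ 0.002  0.    -1.   ]] [ 0.80155485  0.13932645 -0.31416826  1.88319629  0.04531065  1.1262377
  0.09540513] 1.2
[[ 503.61487692 -113.61012995    2.        ]]
```

```bash
python3 -m jog '[[[0.5422,-0.0327,0,0,0,-0.8667],[0.5422,-0.0327,0,0,0,-0.8667],[0.5422,-0.0327,0,0,0,-0.8667],[0.5422,-0.0327,0,0,0,-0.8667]]]' >/dev/null
python3 -m jog '[[[0.5193,0.0962,0,0,0,-0.8667],[0.5193,0.0962,0,0,0,-0.8667],[0.5193,0.0962,0,0,0,-0.8667],[0.5193,0.0962,0,0,0,-0.8667]]]'
python3 -m jog '[[[0.437,0.2157,0.0333,0,0,-0.8667],[0.437,0.2157,0.0333,0,0,-0.8667],[0.437,0.2157,0.0333,0,0,-0.8667],[0.437,0.2157,0.0333,0,0,-0.8667],[0.437,0.2157,0.0333,0,0,-0.8667]]]'
python3 -m jog '[[[0.3539,0.2812,0.3,0,0,-0.8433],[0.3539,0.2812,0.3,0,0,-0.8433],[0.3539,0.2812,0.3,0,0,-0.8433],[0.3539,0.2812,0.3,0,0,-0.8433],[0.3539,0.2812,0.3,0,0,-0.8433],[0.3539,0.2812,0.3,0,0,-0.8433],[0.3539,0.2812,0.3,0,0,-0.8433]]]'
python3 - <<'E'
from h import *
p,r,o=obs();print(p,r.as_matrix().round(3),o['qpos'],o['clock'])
chain((p,r),[pose(429,300.2,24,171.3)])
for n in('top','scene'):
    im,d=arm.get_image(n)
    cv2.imwrite(f'pics/{n}1.png',im[:,:,::-1])
a=cv2.imread('pics/top1.png')[190:310,140:300];b=cv2.imread('pics/scene1.png')[170:320,140:340]
cv2.imwrite('pics/c2.png',np.hstack([cv2.resize(a,(400,300)),cv2.resize(b,(400,300))]))
E
```

```text
clock: 2.0
tool_pos: [479.5, 30.2, 230.3]
eef_rot: [-1.559, -2.727, -0.004]
force: [-0.5, -0.3, 0.2]
gripper_width: 1.001
grip_force: 0.0
clock: 2.5
tool_pos: [470.0, 169.9, 219.5]
eef_rot: [-0.92, -3.003, 0.002]
force: [0.9, -0.4, -0.5]
gripper_width: 1.003
grip_force: 0.0
clock: 3.2
tool_pos: [430.7, 298.0, 130.4]
eef_rot: [0.246, 3.13, -0.002]
force: [-0.6, 0.9, 1.0]
gripper_width: 1.002
grip_force: 0.0
[430.65796387 298.01633935 130.38761648] [[-0.988  0.156  0.002]
 [ 0.156  0.988 -0.001]
 [-0.002 -0.001 -1.   ]] [ 0.03473192  0.38967628 -0.88195155  1.93013137  0.36169753  0.98704241
  0.39997734] 3.2
[0.0072, 0.0067, 0.3546, -0.0019, 0.0035, -0.009] rows>= 2.1
```

View pics/c2.png

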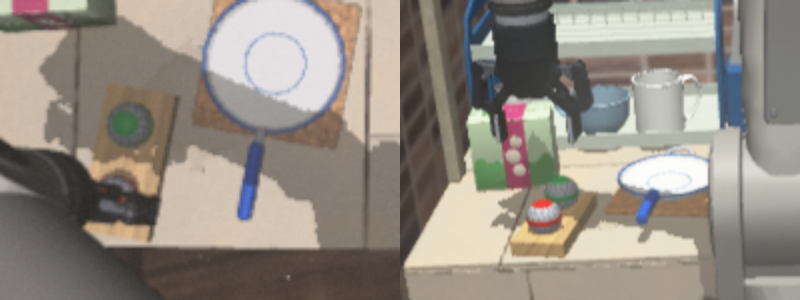

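The gripper hangs over the red ball, with its fingers straddling the block's short width (left crop about (115,200)). The green ball at (125,122) is clear, so I descend.

```bash
python3 -m jog '[[[0.007,0.006,0.1,0,0,-0.009],[0.007,0.006,0.2,0,0,-0.009],[0.007,0.006,0.28,0,0,-0.009],[0.007,0.006,0.33,0,0,-0.009],[0.007,0.006,0.355,0,0,-0.009],[0.007,0.006,0.355,0,0,-0.009],[0.007,0.006,0.355,0,0,-0.009]]]'
python3 -m jog '[[[0,0,0,0,0,0],[0,0,0,0,0,0],[0,0,0,0,0,0],[0,0,0,0,0,0],[0,0,0,0,0,0],[0,0,0,0,0,0],[0,0,0,0,0,0],[0,0,0,0,0,0]]]' -1 35
```

```text
clock: 4.0
tool_pos: [427.6, 303.0, 24.4]
eef_rot: [0.231, 3.132, 0.002]
force: [-0.6, 0.2, 0.9]
gripper_width: 0.999
grip_force: 0.0
clock: 4.8
tool_pos: [427.2, 302.8, 24.0]
eef_rot: [0.23, 3.132, 0.0]
force: [-0.3, -0.5, 5.1]
gripper_width: 0.507
grip_force: 35.0
```

```bash
python3 - <<'E'
from h import *
chain(pose(427.2,302.6,24,171.5),[pose(427.2,302.6,190,171.5),pose(455,110,200,171.5),pose(507,-114,200,171.5),pose(507,-114,12.5,171.5)])
E
```

```text
[0.0, 0.0, -0.5533, 0.0, 0.0, 0.0] rows>= 3.3
[-0.1865, -0.6213, -0.0333, 0.0, 0.0, 0.0] rows>= 3.9
[-0.2818, -0.7128, 0.0, 0.0, 0.0, 0.0] rows>= 4.6
[0.0, 0.0, 0.625, 0.0, 0.0, 0.0] rows>= 3.8
```

```bash
python3 -m jog '[[[0,0,-0.03,0,0,0],[0,0,-0.1,0,0,0],[0,0,-0.2,0,0,0],[0,0,-0.32,0,0,0],[0,0,-0.43,0,0,0],[0,0,-0.51,0,0,0],[0,0,-0.55,0,0,0],[0,0,-0.55,0,0,0]]]'
```

```text
clock: 5.6
tool_pos: [427.4, 303.0, 189.8]
eef_rot: [0.23, 3.131, 0.002]
force: [-0.4, -0.3, -0.9]
gripper_width: 0.506
grip_force: 35.7
```

```bash
python3 -m jog '[[[-0.02,-0.06,0,0,0,0],[-0.06,-0.18,-0.01,0,0,0],[-0.1,-0.33,-0.02,0,0,0],[-0.14,-0.47,-0.03,0,0,0],[-0.18,-0.6,-0.033,0,0,0],[-0.23,-0.74,-0.033,0,0,0],[-0.28,-0.88,-0.033,0,0,0],[-0.32,-0.98,-0.033,0,0,0],[-0.32,-0.98,-0.033,0,0,0]]]'
python3 -m jog '[[[-0.05,-0.12,0,0,0,0],[-0.1,-0.24,0,0,0,0],[-0.13,-0.32,0,0,0,0],[-0.148,-0.354,0,0,0,0],[-0.148,-0.354,0,0,0,0],[-0.148,-0.354,0,0,0,0],[-0.148,-0.354,0,0,0,0]]]'
python3 - <<'E'
from h import *
p,r,o=obs();print(p,o['qpos'],o['clock'])
im,d=arm.get_image('top');cv2.imwrite('pics/top2.png',im[:,:,::-1])
cv2.imwrite('pics/c3.png',cv2.resize(im[150:310,250:460,::-1],(787,600)))
E
```

```text
clock: 6.5
tool_pos: [478.1, -8.4, 196.2]
eef_rot: [-0.245, -3.129, 0.003]
force: [0.3, -0.2, -1.1]
gripper_width: 0.505
grip_force: 35.8
clock: 7.2
tool_pos: [506.9, -111.5, 198.2]
eef_rot: [-0.225, -3.133, -0.001]
force: [-0.7, -0.4, -0.8]
gripper_width: 0.501
grip_force: 35.8
[ 506.93078607 -111.50157577  198.21767684] [ 0.75617542  0.25184772 -0.72366594  1.87114887  0.18671042  1.08770805
  1.38828929] 7.2
```

View pics/c3.png

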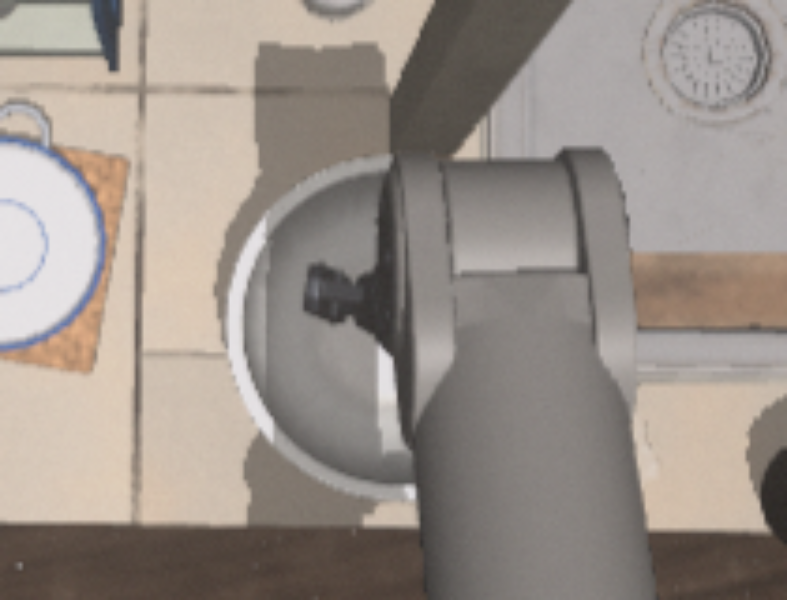

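The held ball is inside the rim of the bowl, and the hand, at about (340,290) in the crop, is near the middle. By ray geometry the wrist edge at z≈400 sits at x≈570, about 70 mm in front of the post. I lower it now.

```bash
python3 -m jog '[[[0,0,0.05,0,0,0],[0,0,0.15,0,0,0],[0,0,0.28,0,0,0],[0,0,0.4,0,0,0],[0,0,0.5,0,0,0],[0,0,0.56,0,0,0],[0,0,0.59,0,0,0],[0,0,0.605,0,0,0],[0,0,0.615,0,0,0],[0,0,0.62,0,0,0],[0,0,0.62,0,0,0]]]'
python3 -m jog '[[[0,0,0,0,0,0],[0,0,0,0,0,0],[0,0,0,0,0,0]]]'
```

```text
clock: 8.35
tool_pos: [507.7, -114.1, 13.0]
eef_rot: [0.23, 3.132, -0.001]
force: [-0.1, -0.3, 0.5]
gripper_width: 0.511
grip_force: 35.8
clock: 8.65
tool_pos: [507.4, -114.0, 12.7]
eef_rot: [0.23, 3.133, -0.0]
force: [-0.2, 0.2, -0.9]
gripper_width: 0.505
grip_force: 35.8
```

```bash
python3 -m jog '[[[0,0,0.003,0,0,0],[0,0,0.005,0,0,0],[0,0,0.006,0,0,0],[0,0,0.006,0,0,0]]]'
python3 -m jog '[[[0,0,0,0,0,0],[0,0,0,0,0,0],[0,0,0,0,0,0],[0,0,0,0,0,0],[0,0,0,0,0,0]]]' 0.4
python3 -m jog '[[[0,0,-0.03,0,0,0],[0,0,-0.1,0,0,0],[0,0,-0.2,0,0,0],[0,0,-0.32,0,0,0],[0,0,-0.44,0,0,0],[0,0,-0.54,0,0,0],[0,0,-0.62,0,0,0],[0,0,-0.65,0,0,0],[0,0,-0.65,0,0,0]]]'
python3 - <<'E'
from h import *
chain(pose(507.2,-114,205.5,171.5),[pose(470,120,190,171.3),pose(502,288.5,150,171.3),pose(502,288.5,24,171.3)])
E
```

```text
clock: 9.05
tool_pos: [507.4, -114.0, 10.9]
eef_rot: [0.23, 3.133, -0.001]
force: [-0.6, -0.5, 3.4]
gripper_width: 0.505
grip_force: 36.1
clock: 9.55
tool_pos: [507.2, -113.9, 10.5]
eef_rot: [-0.23, -3.133, 0.0]
force: [-0.0, 0.0, 0.7]
gripper_width: 0.704
grip_force: 0.0
clock: 10.45
tool_pos: [507.9, -114.0, 206.9]
eef_rot: [0.23, 3.13, -0.002]
force: [-0.2, -0.1, -0.7]
gripper_width: 0.702
grip_force: 0.0
[0.2379, 0.7531, 0.0517, 0.0, 0.0, 0.0067] rows>= 4.7
[-0.0205, 0.5713, 0.1333, 0.0, 0.0, 0.0] rows>= 3.5
[0.0, 0.0, 0.42, 0.0, 0.0, 0.0] rows>= 2.5
```

```bash
python3 -m jog '[[[0.238,0.753,0.05,0,0,0.007],[0.238,0.753,0.05,0,0,0.007],[0.238,0.753,0.05,0,0,0.007],[0.238,0.753,0.05,0,0,0.007],[0.238,0.753,0.05,0,0,0.007],[0.238,0.753,0.05,0,0,0.007]]]' 1 >/dev/null
python3 -m jog '[[[-0.02,0.571,0.133,0,0,0],[-0.02,0.571,0.133,0,0,0],[-0.02,0.571,0.133,0,0,0],[-0.02,0.571,0.133,0,0,0],[-0.02,0.571,0.133,0,0,0],[-0.02,0.571,0.133,0,0,0],[-0.02,0.571,0.133,0,0,0]]]'
python3 - <<'E'
from h import *
p,r,o=obs();chain((p,r),[pose(502,288.4,24,171.3)])
im,d=arm.get_image('top');print(blobs(im,(0,120,60),(8,255,255),(300,180,420,290)))
b=blobs(im,(0,120,60),(8,255,255),(300,180,420,290))[1]
for a,c in b: print(ray('top',c,45))
cv2.imwrite('pics/c4.png',cv2.resize(im[170:300,160:420,::-1],(800,400)))
E
```

```text
clock: 11.75
tool_pos: [501.2, 286.2, 149.8]
eef_rot: [-0.239, -3.132, 0.004]
force: [-0.2, 0.3, 0.4]
gripper_width: 0.999
grip_force: 0.0
[-0.0018, 0.0086, 0.4192, -0.0046, -0.0014, -0.001] rows>= 2.5
(array([[0, 0, 0, ..., 0, 0, 0],
       [0, 0, 0, ..., 0, 0, 0],
       [0, 0, 0, ..., 0, 0, 0],
       ...,
       [0, 0, 0, ..., 0, 0, 0],
       [0, 0, 0, ..., 0, 0, 0],
       [0, 0, 0, ..., 0, 0, 0]], shape=(480, 640), dtype=uint8), [(np.int32(75), array([354.7, 238.3]))])
[[ 509.11372583 -115.12784584   45.        ]]
```

View pics/c4.png

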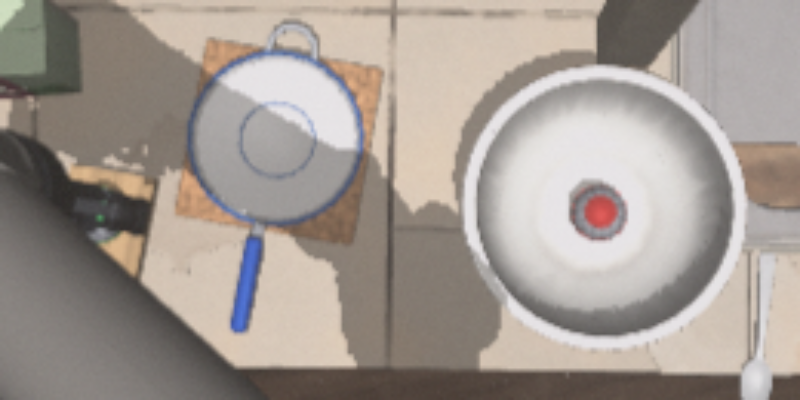

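The red infuser sits mid-bowl at crop (600,211). The dish and mat are unmoved, and the gripper is over green, so I grasp it.

```bash
python3 -m jog '[[[0,0,0.08,0,0,0],[0,0,0.2,0,0,0],[0,0,0.31,0,0,0],[0,0,0.39,0,0,0],[0,0,0.418,0,0,0],[0,0,0.418,0,0,0],[0,0,0.418,0,0,0]]]'
python3 -m jog '[[[0,0,0,0,0,0],[0,0,0,0,0,0],[0,0,0,0,0,0],[0,0,0,0,0,0],[0,0,0,0,0,0],[0,0,0,0,0,0],[0,0,0,0,0,0],[0,0,0,0,0,0]]]' -1 35
python3 -m jog '[[[0,0,-0.03,0,0,0],[0,0,-0.09,0,0,0],[0,0,-0.17,0,0,0],[0,0,-0.24,0,0,0],[0,0,-0.28,0,0,0],[0,0,-0.3,0,0,0],[0,0,-0.3,0,0,0],[0,0,-0.3,0,0,0]]]'
python3 - <<'E'
from h import *
p,r,o=obs();print(p)
im,d=arm.get_image('top')
m,b=blobs(im,(105,60,50),(130,255,255),(205,170,300,285),3)
ys,xs=np.nonzero(m);s=(ys<245);Q=np.c_[xs,ys][s].astype(np.float32)
rim=ray('top',Q,29)[:,:2];
c=np.array([566.,149.])
# rim outline: least-squares circle of pts >60 mm out
k=np.linalg.norm(rim-c,axis=1)
for lo,hi,zz in((60,80,29),(24,38,17)):
    P=ray('top',Q,zz)[:,:2];q=P[(np.linalg.norm(P-c,axis=1)>lo)&(np.linalg.norm(P-c,axis=1)<hi)]
    A=np.c_[2*q,np.ones(len(q))];x=np.linalg.lstsq(A,(q**2).sum(1),rcond=None)[0];print(len(q),x[:2],np.sqrt(x[2]+x[:2]@x[:2]))
E
```

```text
clock: 12.5
tool_pos: [502.2, 288.5, 26.5]
eef_rot: [0.237, 3.131, 0.001]
force: [0.9, 0.2, -0.4]
gripper_width: 0.998
grip_force: 0.0
clock: 13.3
tool_pos: [502.1, 290.4, 26.6]
eef_rot: [0.235, 3.131, 0.005]
force: [0.3, 2.5, 5.9]
gripper_width: 0.506
grip_force: 35.3
clock: 14.1
tool_pos: [500.7, 287.8, 114.5]
eef_rot: [-0.236, -3.132, 0.002]
force: [0.1, 0.4, -0.8]
gripper_width: 0.502
grip_force: 35.6
[500.70210955 287.78024242 114.48098853]
178 [567.25529969 148.66980997] 69.8076398402552
0 [0. 0.] 0.0
```

```bash
python3 - <<'E'
from h import *
p,r,o=obs();chain((p,r),[pose(566,149.2,114.5,171.3),pose(566,149.2,27,171.3)])
E
```

```text
[-0.285, -0.4241, -0.0007, -0.0029, -0.0029, 0.0029] rows>= 3.1
[0.0, 0.0, 0.2917, 0.0, 0.0, 0.0] rows>= 1.8
```

```bash
python3 -m jog '[[[-0.02,-0.03,0,0,0,0],[-0.07,-0.11,0,0,0,0],[-0.14,-0.21,0,0,0,0],[-0.21,-0.31,0,0,0,0],[-0.26,-0.385,0,0,0,0],[-0.28,-0.418,0,0,0,0],[-0.285,-0.424,0,0,0,0],[-0.285,-0.424,0,0,0,0],[-0.285,-0.424,0,0,0,0]]]'
python3 -m jog '[[[0,0,0.03,0,0,0],[0,0,0.09,0,0,0],[0,0,0.16,0,0,0],[0,0,0.22,0,0,0],[0,0,0.26,0,0,0],[0,0,0.28,0,0,0],[0,0,0.288,0,0,0],[0,0,0.29,0,0,0],[0,0,0.29,0,0,0],[0,0,0.29,0,0,0]]]'
```

```text
clock: 15.05
tool_pos: [565.7, 152.1, 115.3]
eef_rot: [-0.231, -3.133, -0.002]
force: [-0.3, 0.1, -1.3]
gripper_width: 0.504
grip_force: 35.7
clock: 16.05
tool_pos: [567.2, 150.0, 28.9]
eef_rot: [0.236, 3.131, 0.0]
force: [0.3, 0.2, -0.8]
gripper_width: 0.508
grip_force: 35.7
```

```bash
python3 -m jog '[[[0,0,0.003,0,0,0],[0,0,0.006,0,0,0],[0,0,0.008,0,0,0],[0,0,0.008,0,0,0]]]'
python3 -m jog '[[[0,0,0.003,0,0,0],[0,0,0.005,0,0,0],[0,0,0.005,0,0,0]]]'
```

```text
clock: 16.45
tool_pos: [566.7, 149.9, 25.9]
eef_rot: [0.236, 3.133, -0.0]
force: [-0.5, -0.3, -0.2]
gripper_width: 0.503
grip_force: 35.8
clock: 16.75
tool_pos: [567.1, 149.8, 25.7]
eef_rot: [0.236, 3.132, -0.002]
force: [-2.5, -2.0, 9.3]
gripper_width: 0.503
grip_force: 36.4
```

```bash
python3 -m jog '[[[0,0,-0.003,0,0,0],[0,0,-0.003,0,0,0]]]'
python3 -m jog '[[[0,0,0,0,0,0],[0,0,0,0,0,0],[0,0,0,0,0,0],[0,0,0,0,0,0],[0,0,0,0,0,0]]]' 0.4
python3 -m jog '[[[0,0,-0.02,0,0,0],[0,0,-0.06,0,0,0],[0,0,-0.13,0,0,0],[0,0,-0.22,0,0,0],[0,0,-0.3,0,0,0],[0,0,-0.35,0,0,0],[0,0,-0.36,0,0,0],[0,0,-0.36,0,0,0]]]'
python3 - <<'E'
from h import *
p,r,o=obs();print(p)
chain((p,r),[pose(430,230,130,171.3)])
E
```

```text
clock: 16.95
tool_pos: [566.9, 149.9, 25.7]
eef_rot: [0.236, 3.132, -0.001]
force: [-1.0, -0.7, 5.4]
gripper_width: 0.509
grip_force: 35.9
clock: 17.45
tool_pos: [566.6, 149.9, 25.1]
eef_rot: [-0.236, -3.133, 0.0]
force: [-0.2, -0.3, 1.1]
gripper_width: 0.699
grip_force: 0.0
clock: 18.25
tool_pos: [566.7, 149.7, 133.5]
eef_rot: [0.236, 3.132, -0.0]
force: [0.6, 0.1, -0.2]
gripper_width: 0.701
grip_force: 0.0
[566.7162825  149.72583397 133.52136658]
[0.4907, 0.1962, 0.0114, -0.0004, 0.0013, 0.0024] rows>= 3.2
```

```bash
python3 -m jog '[[[0.49,0.28,0,0,0,0],[0.49,0.28,0,0,0,0],[0.49,0.28,0,0,0,0],[0.49,0.28,0,0,0,0],[0.49,0.28,0,0,0,0],[0.49,0.28,0,0,0,0],[0.49,0.28,0,0,0,0]]]' 0
python3 - <<'E'
from h import *
p,r,o=obs();print(p)
im,d=arm.get_image('top')
m,b=blobs(im,(105,60,50),(130,255,255),(205,170,300,285),3)
ys,xs=np.nonzero(m);Q=np.c_[xs,ys].astype(np.float32)
c=np.array([566.,149.])
P=ray('top',Q,29)[:,:2];k=np.linalg.norm(P-c,axis=1);q=P[(k>60)&(k<78)]
A=np.c_[2*q,np.ones(len(q))];x=np.linalg.lstsq(A,(q**2).sum(1),rcond=None)[0];print('dish',len(q),x[:2],np.sqrt(x[2]+x[:2]@x[:2]))
s=ys>245;H=ray('top',Q[s],47)
if len(H): cc=H.mean(0);u,_,v=np.linalg.svd(H-cc);print('handle',cc,np.degrees(np.arctan2(v[0,1],v[0,0])),np.ptp((H-cc)@v[0]),len(H))
for a,g in blobs(im,(45,100,40),(85,255,255),(205,170,300,285))[1]: print('green',a,ray('top',g,57))
cv2.imwrite('pics/c5.png',cv2.resize(im[170:300,160:420,::-1],(800,400)))
E
```

```text
clock: 18.95
tool_pos: [434.9, 253.5, 132.5]
eef_rot: [-0.24, -3.132, 0.001]
force: [1.0, 0.3, -0.4]
gripper_width: 0.501
grip_force: 0.0
[434.89763294 253.52972266 132.54810229]
dish 185 [567.17630192 148.72890077] 69.84733494911664
handle [447.33964547 167.18280561  47.        ] 170.67216250980238 75.21130331888841 162
green 69 [[566.27107949 149.34438575  57.        ]]
```

View pics/c5.png

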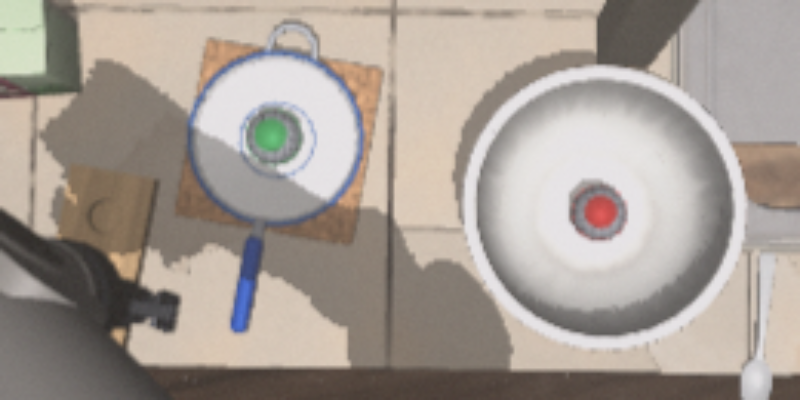

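The green infuser sits in the dish ring at crop (273,135), with red still in the bowl at (600,211). The handle, at (245,283), is unmoved, so the next step is to grasp it.

```bash
python3 - <<'E'
from h import *
p,r,o=obs();chain((p,r),[pose(446.6,167.8,110,171.1),pose(446.6,167.8,19,171.1)])
E
```

```text
[-0.0819, -0.2765, 0.0756, -0.0013, -0.0011, 0.0039] rows>= 1.8
[0.0, 0.0, 0.3033, 0.0, 0.0, 0.0] rows>= 1.8
```

```bash
python3 -m jog '[[[-0.04,-0.13,0.03,0,0,0.004],[-0.082,-0.276,0.075,0,0,0.004],[-0.082,-0.276,0.075,0,0,0.004],[-0.082,-0.276,0.075,0,0,0.004],[-0.082,-0.276,0.075,0,0,0.004],[-0.082,-0.276,0.075,0,0,0.004]]]'
python3 - <<'E'
from h import *
p,r,o=obs();chain((p,r),[pose(446.6,167.8,19,171.1)])
E
```

```text
clock: 19.6
tool_pos: [446.1, 170.7, 111.1]
eef_rot: [0.237, 3.132, 0.002]
force: [1.1, 0.6, 1.2]
gripper_width: 0.499
grip_force: 0.0
[-0.0029, -0.0098, 0.3072, 0.0022, 0.0013, 0.0085] rows>= 1.8
```

```bash
python3 -m jog '[[[0,-0.003,0.05,0,0,0],[0,-0.005,0.13,0,0,0],[0,-0.005,0.21,0,0,0],[0,-0.005,0.27,0,0,0],[0,-0.005,0.3,0,0,0],[0,-0.005,0.307,0,0,0],[0,-0.005,0.307,0,0,0],[0,-0.005,0.307,0,0,0]]]'
python3 - <<'E'
from h import *
p,r,o=obs();print(p,o['force'],o['qpos']);chain((p,r),[pose(446.6,167.8,19,171.1)])
E
```

```text
clock: 20.4
tool_pos: [446.2, 168.4, 19.3]
eef_rot: [0.239, 3.131, 0.001]
force: [-0.3, -1.2, -1.0]
gripper_width: 0.499
grip_force: 0.0
[446.19219184 168.40182479  19.29271592] [-0.28010134 -1.20157837 -0.968958  ] [ 0.19799407  0.47941001 -0.77873256  2.11607117  0.50473982  0.73515433
  0.50905831]
[-0.0016, -0.0018, 0.001, 0.0012, 0.0027, 0.006] rows>= 0.0
```

```bash
python3 -m jog '[[[0,0,0,0,0,0],[0,0,0,0,0,0],[0,0,0,0,0,0],[0,0,0,0,0,0],[0,0,0,0,0,0],[0,0,0,0,0,0],[0,0,0,0,0,0]]]' -1 20
python3 -m jog '[[[0,0,0,0,0,0],[0,0,0,0,0,0],[0,0,0,0,0,0],[0,0,0,0,0,0],[0,0,0,0,0,0]]]' -1 100
python3 - <<'E'
from h import *
p,r,o=obs();print(p)
im,d=arm.get_image('top')
for a,g in blobs(im,(45,100,40),(85,255,255),(205,170,300,285))[1]: print('green',a,ray('top',g,57))
E
```

```text
clock: 21.1
tool_pos: [446.0, 168.2, 18.9]
eef_rot: [0.239, 3.132, 0.001]
force: [-0.1, 0.7, 3.7]
gripper_width: 0.159
grip_force: 25.7
clock: 21.6
tool_pos: [445.9, 168.2, 18.9]
eef_rot: [0.239, 3.132, 0.001]
force: [-0.9, 0.7, 5.7]
gripper_width: 0.145
grip_force: 98.6
[445.93957784 168.21663705  18.90569407]
green 30 [[570.0180567  144.76696372  57.        ]]
```

```bash
python3 -m jog '[[[0,0,-0.002,0,0,0],[0,0,-0.006,0,0,0],[0,0,-0.013,0,0,0],[0,0,-0.023,0,0,0],[0,0,-0.034,0,0,0],[0,0,-0.046,0,0,0],[0,0,-0.058,0,0,0],[0,0,-0.069,0,0,0],[0,0,-0.079,0,0,0],[0,0,-0.087,0,0,0],[0,0,-0.093,0,0,0],[0,0,-0.097,0,0,0],[0,0,-0.1,0,0,0],[0,0,-0.1,0,0,0],[0,0,-0.1,0,0,0]]]'
cat >> h.py <<'E'
def dish(tag,c=(566,149),crop=None):
    p,r,o=obs();print(p,o['force'],o['moment'],o['gripper_width'],o['grip_force'])
    for n in('top','scene'):
        im,d=arm.get_image(n);cv2.imwrite(f'pics/{n}_{tag}.png',im[:,:,::-1])
        if n=='top':
            m=arm.camera_model('top');v,u=np.mgrid[150:300,150:320];dd=d[150:300,150:320].ravel()
            W=ray('top',np.c_[u.ravel(),v.ravel()],0);Rm,_=cv2.Rodrigues(m['rvec']);C=-Rm.T@m['tvec']
            P=C+(W-C)*(dd/((W-C)@Rm[2]))[:,None]
            k=np.hypot(P[:,0]-c[0],P[:,1]-c[1]);col=im[150:300,150:320].reshape(-1,3).astype(int)
            zt=p[2]-19-8  # expected lift
            s=(k>30)&(k<58)&(abs(P[:,2]-(p[2]+3))<40)&(np.ptp(col,axis=1)<40);Q=P[s];rr=k[s]
            # z = z0 + a dx + b dy + tan8*r
            A=np.c_[np.ones(len(Q)),Q[:,0]-c[0],Q[:,1]-c[1],rr];x=np.linalg.lstsq(A,Q[:,2],rcond=None)[0]
            res=Q[:,2]-A@x;g=abs(res)<3;x=np.linalg.lstsq(A[g],Q[g,2],rcond=None)[0]
            print('cone n',g.sum(),'z0',x[0],'slopes deg',np.degrees(np.arctan(x[1:])),'std',res[g].std())
        for a,g in blobs(im,(45,100,40),(85,255,255),(150,100,340,300),8)[1]: print(n,'green',a,g,ray(n,g,p[2]+38)[0])
E
python3 - <<'E'
from h import *
dish('l1')
a=cv2.imread('pics/top_l1.png')[170:290,160:320];b=cv2.imread('pics/scene_l1.png')[180:300,180:340]
cv2.imwrite('pics/c6.png',np.hstack([cv2.resize(a,(400,300)),cv2.resize(b,(400,300))]))
E
```

```text
clock: 23.15
tool_pos: [445.5, 167.9, 48.5]
eef_rot: [-0.239, -3.132, 0.0]
force: [-0.1, -0.2, -3.0]
gripper_width: 0.144
grip_force: 97.7
[445.48186527 167.91783906  48.5412107 ] [-0.08022671 -0.20988306 -3.03203926] [ 0.03753763  0.30615544 -0.00290482] 0.14449239115879126 97.74581909179688
cone n 1007 z0 42.042378144254954 slopes deg [-0.76420648  0.39880728  7.36647921] std 1.5629132840765438
top green 38 [247.3 210.8] [569.43112621 145.55691402  86.5412107 ]
```

View pics/c6.png

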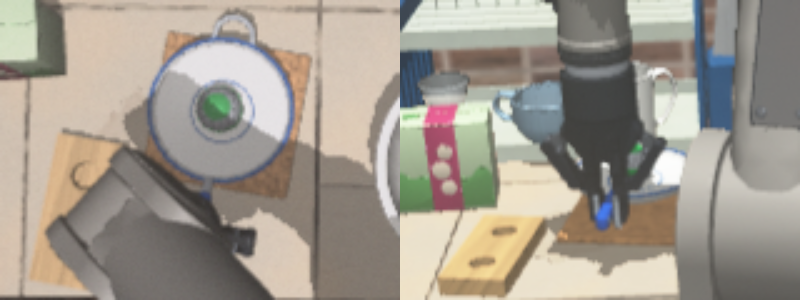

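The dish is off the mat (c6 left, dish centre about (222,108)). The green ball is in the ring and the tilt is under 1°. I continue up 115 mm.

```bash
python3 -m jog '[[[0,0,-0.003,0,0,0],[0,0,-0.01,0,0,0],[0,0,-0.022,0,0,0],[0,0,-0.039,0,0,0],[0,0,-0.06,0,0,0],[0,0,-0.085,0,0,0],[0,0,-0.112,0,0,0],[0,0,-0.141,0,0,0],[0,0,-0.171,0,0,0],[0,0,-0.201,0,0,0],[0,0,-0.231,0,0,0],[0,0,-0.26,0,0,0],[0,0,-0.287,0,0,0],[0,0,-0.311,0,0,0],[0,0,-0.333,0,0,0],[0,0,-0.351,0,0,0],[0,0,-0.365,0,0,0],[0,0,-0.375,0,0,0],[0,0,-0.38,0,0,0],[0,0,-0.382,0,0,0]]]'
python3 - <<'E'
from h import *
dish('l2')
p,r,o=obs();print(o['qpos'])
# arc about dish centre, 90 deg clockwise in 4 calls, 22.5 deg each; rows within one call
C=np.array([565.5,149.5]);yaw=171.1
c=C; g0=C+121*np.array([np.cos(np.radians(yaw)),np.sin(np.radians(yaw))]);print('grip from geometry',g0)
def at(a):
    t=np.radians(yaw-a);return pose(C[0]+121*np.cos(t),C[1]+121*np.sin(t),160,yaw-a)
A0=at(0)
n=20;t=np.arange(1,n+1)/n
ramp=np.cumsum(np.r_[np.linspace(.1,1,8),np.ones(12)]);ramp*=30/ramp[-1]
for a in ramp: print(step(A0,at(a)))
E
```

```text
clock: 25.25
tool_pos: [445.5, 167.9, 163.2]
eef_rot: [-0.239, -3.132, 0.0]
force: [0.8, -0.1, -2.7]
gripper_width: 0.139
grip_force: 97.7
[445.51724411 167.92553812 163.23747617] [ 0.79318886 -0.12928306 -2.65741398] [ 0.01569464  0.26766622 -0.03650242] 0.13867515043475068 97.67184734344482
cone n 1301 z0 155.9221525805613 slopes deg [-0.65929983  0.31031719  8.20741162] std 1.4620571971742697
top green 69 [240.  205.2] [567.83702259 146.29825858 201.23747617]
scene green 17 [270.6 199.6] [563.77733492 145.64275601 201.23747617]
[ 0.36967498  0.2489438  -0.93100525  2.00017772  0.23649638  1.00397626
  0.74337636]
grip from geometry [445.95685624 168.21995674]
[-0.0, 0.0013, 0.0, 0.0, 0.0, 0.0061]
[-0.0, 0.0042, 0.0, 0.0, 0.0, 0.02]
[-0.0001, 0.0088, 0.0, 0.0, 0.0, 0.0418]
[-0.0003, 0.0151, 0.0, 0.0, 0.0, 0.0714]
[-0.0007, 0.023, 0.0, 0.0, 0.0, 0.1089]
[-0.0013, 0.0325, 0.0, 0.0, 0.0, 0.1542]
[-0.0024, 0.0437, 0.0, 0.0, 0.0, 0.2073]
[-0.004, 0.0565, 0.0, 0.0, 0.0, 0.2683]
[-0.006, 0.0692, 0.0, 0.0, 0.0, 0.3293]
[-0.0084, 0.0818, 0.0, 0.0, 0.0, 0.3902]
[-0.0112, 0.0944, 0.0, 0.0, 0.0, 0.4512]
[-0.0144, 0.1069, 0.0, 0.0, 0.0, 0.5122]
[-0.018, 0.1192, 0.0, 0.0, 0.0, 0.5732]
[-0.022, 0.1315, 0.0, 0.0, 0.0, 0.6341]
[-0.0264, 0.1436, 0.0, 0.0, 0.0, 0.6951]
[-0.0312, 0.1555, 0.0, 0.0, 0.0, 0.7561]
[-0.0364, 0.1673, 0.0, 0.0, 0.0, 0.8171]
[-0.0419, 0.179, 0.0, 0.0, 0.0, 0.878]
[-0.0478, 0.1904, 0.0, 0.0, 0.0, 0.939]
[-0.054, 0.2017, 0.0, 0.0, 0.0, 1.0]
```

```bash
python3 -m jog '[[[0,0.0013,0,0,0,0.0061],[0,0.0042,0,0,0,0.02],[-0.0001,0.0088,0,0,0,0.0418],[-0.0003,0.0151,0,0,0,0.0714],[-0.0007,0.023,0,0,0,0.1089],[-0.0013,0.0325,0,0,0,0.1542],[-0.0024,0.0437,0,0,0,0.2073],[-0.004,0.0565,0,0,0,0.2683],[-0.006,0.0692,0,0,0,0.3293],[-0.0084,0.0818,0,0,0,0.3902],[-0.0112,0.0944,0,0,0,0.4512],[-0.0144,0.1069,0,0,0,0.5122],[-0.018,0.1192,0,0,0,0.5732],[-0.022,0.1315,0,0,0,0.6341],[-0.0264,0.1436,0,0,0,0.6951],[-0.0312,0.1555,0,0,0,0.7561],[-0.0364,0.1673,0,0,0,0.8171],[-0.0419,0.179,0,0,0,0.878],[-0.0478,0.1904,0,0,0,0.939],[-0.054,0.2017,0,0,0,1]]]'
python3 - <<'E'
import numpy as np
f=lambda w:[[round(-.4033*(1-np.cos(np.radians(30*x))),4),round(.4033*np.sin(np.radians(30*x)),4),0,0,0,round(x,4)] for x in w]
print(f(np.arange(1,17)/16))
print(f([.061,.122,.1829,.2439,.3049,.3659,.4268,.4878,.5488,.6098,.6707,.7317,.7927,.8458,.8911,.9286,.9582,.98,.9939,1]))
from h import *
p,r,o=obs();print(o['qpos'],p,r.as_matrix().round(3))
for n in ('top',):
    im,d=arm.get_image(n)
    for a,g in blobs(im,(45,100,40),(85,255,255),(150,100,340,300),8)[1]: print(n,'green',a,g,ray(n,g,p[2]+38)[0])
E
```

```text
clock: 27.35
tool_pos: [471.0, 225.9, 163.2]
eef_rot: [1.045, 2.963, 0.001]
force: [0.3, 0.1, -3.7]
gripper_width: 0.138
grip_force: 97.7
[[np.float64(-0.0002), np.float64(0.0132), 0, 0, 0, np.float64(0.0625)], [np.float64(-0.0009), np.float64(0.0264), 0, 0, 0, np.float64(0.125)], [np.float64(-0.0019), np.float64(0.0395), 0, 0, 0, np.float64(0.1875)], [np.float64(-0.0035), np.float64(0.0526), 0, 0, 0, np.float64(0.25)], [np.float64(-0.0054), np.float64(0.0657), 0, 0, 0, np.float64(0.3125)], [np.float64(-0.0077), np.float64(0.0787), 0, 0, 0, np.float64(0.375)], [np.float64(-0.0105), np.float64(0.0916), 0, 0, 0, np.float64(0.4375)], [np.float64(-0.0137), np.float64(0.1044), 0, 0, 0, np.float64(0.5)], [np.float64(-0.0174), np.float64(0.1171), 0, 0, 0, np.float64(0.5625)], [np.float64(-0.0214), np.float64(0.1296), 0, 0, 0, np.float64(0.625)], [np.float64(-0.0258), np.float64(0.1421), 0, 0, 0, np.float64(0.6875)], [np.float64(-0.0307), np.float64(0.1543), 0, 0, 0, np.float64(0.75)], [np.float64(-0.0359), np.float64(0.1664), 0, 0, 0, np.float64(0.8125)], [np.float64(-0.0416), np.float64(0.
[... 931 characters left out ...]
6), 0, 0, 0, 0.7927], [np.float64(-0.0389), np.float64(0.1728), 0, 0, 0, 0.8458], [np.float64(-0.0431), np.float64(0.1814), 0, 0, 0, 0.8911], [np.float64(-0.0467), np.float64(0.1885), 0, 0, 0, 0.9286], [np.float64(-0.0497), np.float64(0.194), 0, 0, 0, 0.9582], [np.float64(-0.0519), np.float64(0.198), 0, 0, 0, 0.98], [np.float64(-0.0534), np.float64(0.2005), 0, 0, 0, 0.9939], [np.float64(-0.054), np.float64(0.2016), 0, 0, 0, 1]]
[ 0.15752522  0.32170767 -0.81981577  1.9018915   0.27232271  1.03234662
  0.11446645] [470.96913412 225.8608164  163.20595193] [[-0.779  0.627  0.   ]
 [ 0.627  0.779  0.   ]
 [ 0.     0.    -1.   ]]
top green 94 [239.2 206.1] [565.86959769 147.98452456 201.20595193]
```

```bash
python3 -m jog '[[[-0.0001,0.006,0,0,0,0.03],[-0.0007,0.0185,0,0,0,0.09],[-0.0019,0.0316,0,0,0,0.15],[-0.0027,0.0463,0,0,0,0.22],[-0.0046,0.061,0,0,0,0.29],[-0.007,0.0756,0,0,0,0.36],[-0.0105,0.0916,0,0,0,0.4375],[-0.0137,0.1044,0,0,0,0.5],[-0.0174,0.1171,0,0,0,0.5625],[-0.0214,0.1296,0,0,0,0.625],[-0.0258,0.1421,0,0,0,0.6875],[-0.0307,0.1543,0,0,0,0.75],[-0.0359,0.1664,0,0,0,0.8125],[-0.0416,0.1784,0,0,0,0.875],[-0.0476,0.1901,0,0,0,0.9375],[-0.054,0.2016,0,0,0,1]]]'
python3 -m jog '[[[-0.0002,0.0129,0,0,0,0.061],[-0.0008,0.0257,0,0,0,0.122],[-0.0018,0.0386,0,0,0,0.1829],[-0.0033,0.0514,0,0,0,0.2439],[-0.0051,0.0641,0,0,0,0.3049],[-0.0074,0.0768,0,0,0,0.3659],[-0.01,0.0894,0,0,0,0.4268],[-0.0131,0.1019,0,0,0,0.4878],[-0.0165,0.1143,0,0,0,0.5488],[-0.0204,0.1266,0,0,0,0.6098],[-0.0246,0.1387,0,0,0,0.6707],[-0.0292,0.1508,0,0,0,0.7317],[-0.0342,0.1626,0,0,0,0.7927],[-0.0389,0.1728,0,0,0,0.8458],[-0.0431,0.1814,0,0,0,0.8911],[-0.0467,0.1885,0,0,0,0.9286],[-0.0497,0.194,0,0,0,0.9582],[-0.0519,0.198,0,0,0,0.98],[-0.0534,0.2005,0,0,0,0.9939],[-0.054,0.2016,0,0,0,1]]]'
python3 -m jog '[[[0,0,0,0,0,0],[0,0,0,0,0,0],[0,0,0,0,0,0],[0,0,0,0,0,0],[0,0,0,0,0,0]]]'
python3 - <<'E'
from h import *
dish('f')
p,r,o=obs();print(r.as_matrix().round(3),o['clock'])
a=cv2.imread('pics/top_f.png')[150:300,130:410];b=cv2.imread('pics/scene_f.png')[150:320,140:400]
cv2.imwrite('pics/c7.png',np.hstack([cv2.resize(a,(420,300)),cv2.resize(b,(380,300))]))
E
```

```text
clock: 29.0
tool_pos: [521.5, 262.6, 163.2]
eef_rot: [1.776, 2.592, 0.001]
force: [-0.2, 0.2, -2.5]
gripper_width: 0.141
grip_force: 97.7
clock: 31.0
tool_pos: [583.5, 269.1, 163.2]
eef_rot: [2.384, 2.045, -0.0]
force: [0.2, -0.0, -2.9]
gripper_width: 0.147
grip_force: 97.7
clock: 31.5
tool_pos: [583.4, 269.2, 163.2]
eef_rot: [2.384, 2.046, -0.0]
force: [-0.7, -0.9, -1.5]
gripper_width: 0.143
grip_force: 97.7
[583.44347271 269.19240011 163.21217947] [-0.67256724 -0.91663369 -1.50059406] [ 0.29461544 -0.04547336 -0.02844824] 0.14276405697286426 97.69242525100708
cone n 1373 z0 155.5474392785483 slopes deg [-0.07156889  1.05995409  8.74418665] std 1.4646342280814408
scene green 11 [270.2 199.6] [563.98401522 146.7356819  201.21217947]
scene green 14 [270.4 208.8] [488.9019832  141.47187589 201.21217947]
[[ 0.152  0.988  0.   ]
 [ 0.988 -0.152 -0.   ]
 [-0.     0.    -1.   ]] 31.6
```

View pics/c7.png

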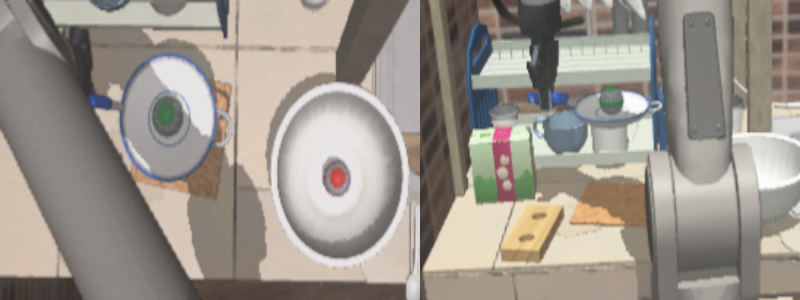

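The dish is up with its ear to the right (c7 left, ear (225,128)), green in the ring, red in the bowl. The ear side sags about 0.9°, which I trim gently before a final check.

```bash
python3 -m jog '[[[0,0,0,0,-0.002,0],[0,0,0,0,-0.006,0],[0,0,0,0,-0.012,0],[0,0,0,0,-0.018,0],[0,0,0,0,-0.023,0],[0,0,0,0,-0.026,0],[0,0,0,0,-0.028,0],[0,0,0,0,-0.028,0],[0,0,0,0,-0.028,0],[0,0,0,0,-0.028,0],[0,0,0,0,-0.028,0],[0,0,0,0,-0.028,0],[0,0,0,0,-0.028,0],[0,0,0,0,-0.028,0]]]'
python3 - <<'E'
from h import *
dish('f2')
E
```

```text
clock: 33.0
tool_pos: [583.5, 269.2, 163.2]
eef_rot: [2.377, 2.04, -0.018]
force: [0.5, 0.2, -3.2]
gripper_width: 0.151
grip_force: 97.7
[583.47927282 269.16317581 163.21106331] [ 0.52400908  0.19089847 -3.24004383] [ 0.30996397 -0.0731454  -0.00963577] 0.1511023652693379 97.71276712417603
cone n 1345 z0 157.24871942522358 slopes deg [-0.05479568  0.08041164  8.82737671] std 1.4689586552650098
scene green 12 [269.6 199.4] [565.89307793 148.47562179 201.21106331]
scene green 19 [269.5 208.3] [493.07879411 144.05714881 201.21106331]
```

Level (under 0.1°), ball centred, steady. Handing in.

```bash
python3 -c "
from rig import arm
print(arm.sign_off())"
```

```text
the job is handed in; nothing more can be done
None
```

Job handed in at about 33 s: the red infuser is in the washing-up bowl and the green one is in the middle of the dish, which the arm holds level with its underside about 15 cm above the worktop, turned a quarter turn clockwise with the ear to the right.

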